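# Find the pocket of a stray disc-cutting punch

## Robot

A 6-joint arm with a two-finger parallel gripper is mounted at the origin on the work surface. World frame = base frame: x ahead of the robot, y to its left, z up, the work surface at z = 0. Lengths are in m, angles in rad, forces in N, time in s.
With the tool pointing down it reaches from about 0.25 to 0.85 m from the base axis. Payload 12.5 kg.
Tool frame: the origin (TCP) lies midway between the tips of the shut fingers; the grasp point (between the pads) lies 19 mm behind it; z points along the fingers, y is the line along which they close (so a half turn about z gives the same grasp; the last joint's range is limited). The gripper opens to 93 mm and grips with 3 to 60 N. Pads are 15 mm wide; open, the fingers measure 128 mm over their backs; the gripper's body (75 mm by 188 mm) begins 65 mm behind the grasp point.
Start: joints at [-1.318, 0.351, 1.652, -0, 1.139, -0.085], TCP at [0.182, -0.519, 0.179] pointing down, gripper open.
Joint ranges: [-2.75, 2.75], [-0.79, 2.1], [0.01, 2.65], [-1.57, 4.71], [0.07, 3.14], [-2.87, 2.87]. Speed limits (rad/s): [2.22, 2.22, 2.79, 3.14, 3.14, 3.14].

## Interface

Orientations are given as [roll, pitch, yaw] about the fixed x, y, z axes, in that order (R = Rz(yaw) Ry(pitch) Rx(roll)).
In Python, from station import monitor, snapshot, camera_params, order, outline_of, spot_point gives the robot as it stands. The module is installed in compiled form; this text tells all that it offers.
- The arm moves only by the tool send_rows, never from a script. Its argument "series" is a list of rows, each a list of 5 numbers: the opening, from 0 (shut) to 1 (fully open), then the shift along the world's x, y, z in mm, then the turn about the world's z in degrees. In form: [[claw, dx, dy, dz, roll], ...]. A call has 1 to 12 rows; each row shifts and turns the commanded pose from where the row before left it; what a row does not reach is not made up. A row lasts 1/10 s, in which the tool goes at most 50 mm and 8.59 degrees, less where a joint would pass 70% of its speed; a pose out of reach is approached as far as the arm can. A call is refused whole if a number of a shift passes 50 or a number of a turn 8.59, either way. A call with a gripper value outside its range is refused whole. The fingers move at their own pace and stop on an object; the grip force is fixed at half the most. Time passes only in rows, so rows that do not move let the fingers close. It gives the time, the measured TCP pose, the force, the opening and the grip force at its end, in the units of the state.
- monitor.sense(): the state, without advancing time (a new reading comes with each control period).
- snapshot(name): name is "side" or "top" or "wrist"; returns (picture, depth): 420x560x3 uint8, red, green, blue; 420x560 float32, m along the optical axis (not along the pixel's ray), 0 where there is no reading.
- camera_params(name): a dict with "mtx" (3x3 intrinsics, pixels), "dist_coeffs" ([k1, k2, p1, p2, k3] as OpenCV has them; the pictures are not rectified), "cam_to_world" (4x4, takes a point from camera to world coordinates); the wrist camera has in their place "tool_from_camera" (4x4, takes a point from camera to tool coordinates, whose origin is the TCP and whose axes are the flange's). Camera axes: x right, y up, looking along -z (the intrinsics and any distortion apply to the point x, -y, -z); pixel columns grow to the right and rows downward; lengths in m; the calibration is good to about 2 mm. A picture is of the moment at which its call begins: read the wrist's pose just before it. camera_params takes no time and is no camera call.
- order.finish_job(): hands the job in; it is judged then, once.
Trained networks look in the newest picture that a camera, given by its name, has taken for a name from the list of things; names that differ only in an ending like _2 or _b are one class to them, and where a whole thing is asked for, a point or a joint stands for the part that bears it (a point fixed in the world has none). Each returns a list of dicts, best first, with "conf" (0 to 1); they miss things now and then, are a little off and sometimes report something else, mostly with a low value. They report only what shows in the picture. A call takes as long as a camera call. They do not tell look-alikes from the thing itself.
- outline_of(camera, name): "mask" (420x560 bool, what is visible of it) and "at" ([column, row] in pixels, amid what is visible of it).
- spot_point(camera, name): "at" ([column, row] in pixels: a listed point, or the origin of a listed thing).
The state is a dict: "t": time; "joints": joint angles; "joint_velocities": joint speeds; "tau": joint torques, N m; "eef_pos": TCP position; "eef_rot": TCP orientation; "force": force on the tool from outside, world axes, zero at the start; "wrist_torque": the same for the moment, N m; "finger_gap": finger opening in m; "grasp_force": force on a finger pad.
Only numpy, scipy, OpenCV 4.12 (cv2) and the standard library are available. Lean on these libraries where they do the work, as an engineer would, in place of code of your own. Each camera call takes 0.05 s, during which the arm holds its last target. There are 200 camera calls.

## Task

The punch standing on the green pad belongs in one of the block's round pockets. Try it in the pockets one after the other, starting with the smallest and skipping none, pressing only gently, until it enters; never let it drop into a pocket too large for it. Lower it fully home in that pocket, let go, and leave everything else where it is.

Things in the scene. Friction and masses are not known exactly. Their poses are not given: they have to be found in the camera images.
- punch_a: punch for cutting metal discs: dark steel disc 16 mm thick, on it a brass grip stem 18 mm in diameter, 40 mm tall (56 mm in all, 0.16 kg). Disc diameter 25, 30 or 35 mm, one punch of each; not marked, so found by trying. Origin: centre of the underside, z up. One punch (any of the three) stands on the green pad, the other two on the tray
- punch_b: punch for cutting metal discs: dark steel disc 16 mm thick, on it a brass grip stem 18 mm in diameter, 40 mm tall (56 mm in all, 0.16 kg). Disc diameter 25, 30 or 35 mm, one punch of each; not marked, so found by trying. Origin: centre of the underside, z up. One punch (any of the three) stands on the green pad, the other two on the tray
- punch_c: punch for cutting metal discs: dark steel disc 16 mm thick, on it a brass grip stem 18 mm in diameter, 40 mm tall (56 mm in all, 0.16 kg). Disc diameter 25, 30 or 35 mm, one punch of each; not marked, so found by trying. Origin: centre of the underside, z up. One punch (any of the three) stands on the green pad, the other two on the tray
- block: heavy steel sizing block fixed to the bench, 68 x 210 x 30 mm (x, y, z), four round pockets in a row along its y axis, growing from the +y end to the -y end. Origin: centre of its underside; yaw varies
- pocket1 (a point): centre of the mouth of the block's first and smallest pocket, level with the block's top face; round, 26.5 mm across, 12 mm deep, flat floor; its z points up out of the pocket. In the block's frame at y = 72 mm. It takes the 25 mm disc with 0.75 mm to spare all round
- pocket2 (a point): centre of the mouth of the block's second pocket, level with the block's top face; round, 31.5 mm across, 12 mm deep, flat floor; its z points up out of the pocket. In the block's frame at y = 28 mm. It takes the 30 mm disc with 0.75 mm to spare all round
- pocket3 (a point): centre of the mouth of the block's third pocket, level with the block's top face; round, 36.5 mm across, 12 mm deep, flat floor; its z points up out of the pocket. In the block's frame at y = -20 mm. It takes the 35 mm disc with 0.75 mm to spare all round
- pocket4 (a point): centre of the mouth of the block's largest pocket, 41.5 mm across, 12 mm deep, too large for all three punches; in the block's frame at y = -72 mm; z up
- pad: round green pad fixed to the bench, 90 mm in diameter, 4 mm thick; the stray punch stands on it within 16 mm of its centre. Origin: centre of its underside
- tray: flat dark wooden board fixed to the bench, 150 x 70 x 4 mm; the other two punches stand on it and stay there. Origin: centre of its underside
- jar: amber jar with a white lid, 48 mm in diameter, 50 mm tall, a bystander. Origin: centre of its underside
- hammer: hammer lying on the bench, a bystander
- driver: screwdriver with a red handle lying on the bench, a bystander
Things that resemble listed ones, but are neither listed nor needed, are in the scene too. Several things have the shape of the pad; the one meant has the colours described above.

How it is judged:
On the way, in this order (a step that is already met when the one before it is completed fails the run):
1. the punch has been tried in the smallest pocket: within 6 mm of its axis, touching the block there with more than 1 N or more than 3 mm inside (((horizontal distance between punch_a and pocket1 below 0.006 m and z of punch_a in the frame of pocket1 below 0.003 m and (contact force between punch_a and block above 1 N or z of punch_a in the frame of pocket1 below -0.003 m)) or (horizontal distance between punch_b and pocket1 below 0.006 m and z of punch_b in the frame of pocket1 below 0.003 m and (contact force between punch_b and block above 1 N or z of punch_b in the frame of pocket1 below -0.003 m)) or (horizontal distance between punch_c and pocket1 below 0.006 m and z of punch_c in the frame of pocket1 below 0.003 m and (contact force between punch_c and block above 1 N or z of punch_c in the frame of pocket1 below -0.003 m)))).
2. it has gone more than 7 mm into the smallest pocket, if that is its own, or has been tried in the second pocket in the same way (((horizontal distance between punch_a and pocket1 below 0.003 m and z of punch_a in the frame of pocket1 below -0.007 m) or (horizontal distance between punch_b and pocket2 below 0.006 m and z of punch_b in the frame of pocket2 below 0.003 m and (contact force between punch_b and block above 1 N or z of punch_b in the frame of pocket2 below -0.003 m)) or (horizontal distance between punch_c and pocket2 below 0.006 m and z of punch_c in the frame of pocket2 below 0.003 m and (contact force between punch_c and block above 1 N or z of punch_c in the frame of pocket2 below -0.003 m)))).
At the end, for the whole second after the job is handed in: the punch from the pad stands in the smallest pocket that its disc enters: within 3 mm of the pocket's axis, at least 10.5 mm deep in it (of 12), upright within 0.06 rad, at rest and released; no punch within 60 mm of the pad's centre (((horizontal distance between punch_a and pocket1 below 0.003 m and z of punch_a in the frame of pocket1 below -0.0105 m and angle between punch_a's own z axis and vertical below 0.06 rad and linear speed of punch_a below 0.01 m/s) or (horizontal distance between punch_b and pocket2 below 0.003 m and z of punch_b in the frame of pocket2 below -0.0105 m and angle between punch_b's own z axis and vertical below 0.06 rad and linear speed of punch_b below 0.01 m/s) or (horizontal distance between punch_c and pocket3 below 0.003 m and z of punch_c in the frame of pocket3 below -0.0105 m and angle between punch_c's own z axis and vertical below 0.06 rad and linear speed of punch_c below 0.01 m/s)) and horizontal distance between each of punch_a, punch_b, punch_c and pad above 0.06 m); the robot touches nothing.
It fails at once if a punch is pressed on the block with more than 40 N (contact force between any of punch_a, punch_b, punch_c and block above 40 N).
It fails at once if a punch goes more than 3 mm into a pocket too large for it ((horizontal distance between punch_a and pocket2 below 0.008 m and z of punch_a in the frame of pocket2 below -0.003 m) or (horizontal distance between punch_a and pocket3 below 0.008 m and z of punch_a in the frame of pocket3 below -0.003 m) or (horizontal distance between punch_a and pocket4 below 0.008 m and z of punch_a in the frame of pocket4 below -0.003 m) or (horizontal distance between punch_b and pocket3 below 0.008 m and z of punch_b in the frame of pocket3 below -0.003 m) or (horizontal distance between punch_b and pocket4 below 0.008 m and z of punch_b in the frame of pocket4 below -0.003 m) or (horizontal distance between punch_c and pocket4 below 0.008 m and z of punch_c in the frame of pocket4 below -0.003 m)).
It fails at once if a second punch is moved by more than 20 mm (distance of each of punch_a, punch_b from where it was at the start of the episode above 0.02 m or distance of each of punch_a, punch_c from where it was at the start of the episode above 0.02 m or distance of each of punch_b, punch_c from where it was at the start of the episode above 0.02 m).
It fails at once if a punch is tipped over (more than 0.7 rad) (angle between any of punch_a, punch_b, punch_c's own z axis and vertical above 0.7 rad).
It fails at once if the jar, hammer or screwdriver is moved by more than 20 mm (distance of any of jar, hammer, driver from where it was at the start of the episode above 0.02 m).
It also fails if it takes over 72 s, if anything falls off the work surface, if the arm or the gripper's body presses on something with over 40 N, if the wrist force passes 120 N, or if a joint passes its speed limit or range.

## Working session

There is one attempt and no reset: what is moved stays moved. The work goes in short steps, Python scripts to look and compute and a tool call to move; the robot and the scene stay as the last step left them, time stands still between calls to the robot, and variables do not carry over. Pictures are saved under pics/ and viewed, at most 10 in all, crops included, and the job is handed in when it is done.

Besides the shell and the picture viewer there is one more tool, called after "Emit:" by a JSON object that holds its "op" and its "data", one argument or row to a line. send_rows: Moves the arm, as the interface text tells. Its arguments: {"type":"object","properties":{"series":{"type":"array"}},"required":["series"]}

```bash
mkdir -p pics
cat > h.py <<'E'
import numpy as np, cv2
from scipy.spatial.transform import Rotation as R
from station import monitor, snapshot, camera_params, order, outline_of, spot_point
def c2w(name):
    p=camera_params(name)
    if name!='wrist': return np.array(p['cam_to_world'])
    s=monitor.sense(); T=np.eye(4); T[:3,:3]=R.from_euler('xyz',s['eef_rot']).as_matrix(); T[:3,3]=s['eef_pos']
    return T@np.array(p['tool_from_camera'])
def world(name,px,T,z=None,depth=None):
    """pixels -> world at plane z or with depths"""
    p=camera_params(name); px=np.array(px,float).reshape(-1,1,2)
    u=cv2.undistortPoints(px,np.array(p['mtx']),np.array(p['dist_coeffs'])).reshape(-1,2)
    d=np.c_[u[:,0],-u[:,1],-np.ones(len(u))]@T[:3,:3].T; o=T[:3,3]
    s=(z-o[2])/d[:,2] if z is not None else np.asarray(depth)
    return o+d*np.reshape(s,(-1,1))
def save(n,im): cv2.imwrite(f'pics/{n}.png',im[:,:,::-1])
E
python3 - <<'E'
from h import *
T=c2w('wrist')
for c in ['top','side']:
    im,d=snapshot(c); save(c+'0',im)
    T=c2w(c)
    for n,z in [('pad',.004),('punch_a',.004),('block',0.03),('tray',.004),('pocket1',.03),('pocket2',.03),('pocket3',.03),('pocket4',.03),('jar',0),('hammer',0),('driver',0)]:
        for r in spot_point(c,n)[:4]:
            print(c,n,round(r['conf'],2),np.round(r['at']),np.round(world(c,r['at'],T,z=z)[0],4))
print(monitor.sense())
E
```

```text
top pad 0.87 [223. 276.] [0.4128 0.1519 0.004 ]
top pad 0.77 [241. 184.] [0.6614 0.1015 0.004 ]
top pad 0.62 [179. 265.] [0.4465 0.2706 0.004 ]
top pad 0.61 [201. 211.] [0.5884 0.2101 0.004 ]
top punch_a 0.65 [128. 273.] [0.427  0.4075 0.004 ]
top punch_a 0.65 [198. 218.] [0.572  0.2177 0.004 ]
top punch_a 0.47 [126. 250.] [0.4882 0.4128 0.004 ]
top punch_a 0.42 [292. 234.] [ 0.5224 -0.0345  0.004 ]
top block 0.7 [302. 228.] [ 0.5353 -0.0588  0.03  ]
top tray 0.8 [127. 267.] [0.4438 0.4085 0.004 ]
top tray 0.38 [205. 213.] [0.5827 0.2004 0.004 ]
top pocket1 0.9 [277. 244.] [0.495  0.0076 0.03  ]
top pocket1 0.89 [325. 224.] [ 0.5449 -0.1202  0.03  ]
top pocket1 0.87 [290. 235.] [ 0.5178 -0.0271  0.03  ]
top pocket1 0.56 [304. 227.] [ 0.5384 -0.065   0.03  ]
top pocket2 0.9 [277. 244.] [0.495  0.0076 0.03  ]
top pocket2 0.89 [325. 224.] [ 0.5449 -0.1202  0.03  ]
top pocket2 0.87 [290. 235.] [ 0.5178 -0.0271  0.03  ]
top pocket2 0.56 [304. 227.] [ 0.5384 -0.065   0.03  ]
top pocket3 0.9 [277. 244.] [0.495  0.0076 0.03  ]
top pocket3 0.89 [325. 224.] [ 0.5449 -0.1202  0.03  ]
top pocket
[... 2231 characters left out ...]
  0.4031 0.    ]
{'t': 1.2, 'joints': array([-1.31757944e+00,  3.50696758e-01,  1.65178905e+00,  3.85165830e-05,
        1.13909322e+00, -8.45723180e-02]), 'joint_velocities': array([-0.00020775, -0.00046484,  0.00053799, -0.00070161,  0.00026793,
        0.00091574]), 'tau': array([ 1.28048501e-03, -4.97254157e+01, -2.85486603e+01,  6.99651078e-02,
        2.19258101e-02, -8.56467835e-06]), 'eef_pos': array([ 0.18231877, -0.5188969 ,  0.1794385 ]), 'eef_rot': array([ 3.14157613e+00, -3.37075589e-05,  3.37773094e-01]), 'force': array([ 0.06428241,  0.51125113, -0.10624528]), 'wrist_torque': array([ 0.02253252,  0.08127454, -0.04343969]), 'grasp_force': 0.0, 'finger_gap': 0.09286173582479157}
```

View pics/top0.png

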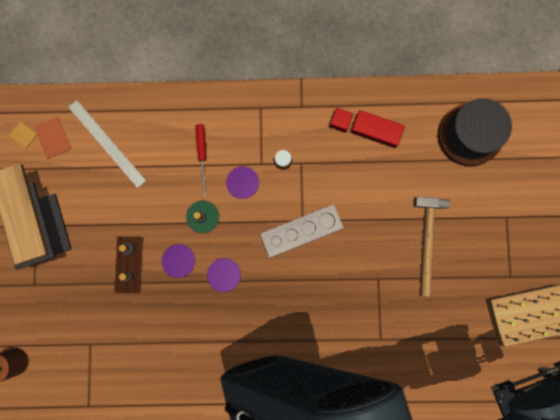

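View pics/side0.png

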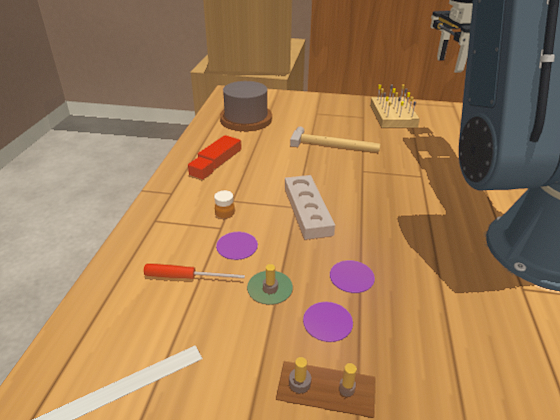

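The green pad is at top pixel (202,217) with its punch stem at (198,216). The look-alikes are the purple discs at (242,182), (178,260) and (224,275), and the tray punches at (125,248) and (124,276), so I choose the green pad. The block's smallest pocket is at (277,241) and its largest at (327,220). I'll go above the block first for a close look.

Emit:
{"op": "send_rows", "data": {
  "series": [
    [1, 28, 36, 5, 0],
    [1, 28, 36, 5, 0],
    [1, 28, 36, 5, 0],
    [1, 28, 36, 5, 0],
    [1, 28, 36, 0, 0],
    [1, 28, 36, 0, 0],
    [1, 28, 36, 0, 0],
    [1, 28, 36, 0, 0],
    [1, 28, 36, 0, 0],
    [1, 28, 36, 0, 0],
    [1, 28, 36, 0, 0],
    [1, 0, 0, 0, 0]
  ]
}}

```text
t: 2.4
eef_pos: [0.4924, -0.1194, 0.1994]
eef_rot: [-3.141, -0.001, 0.342]
force: [-0.1, -0.5, 0.3]
finger_gap: 0.0927
grasp_force: 0.0
```

Run:
```python
from h import *
T=c2w('wrist'); print(camera_params('wrist'), monitor.sense()['eef_pos'],monitor.sense()['eef_rot'])
im,d=snapshot('wrist'); save('w1',im)
for n,z in [('pocket1',.03)]:
    for r in spot_point('wrist',n): print(n,round(r['conf'],2),np.round(r['at']),np.round(world('wrist',r['at'],T,z=z)[0],4))
```

```text
{'mtx': array([[308.86792456,   0.        , 274.44653437],
       [  0.        , 308.86792456, 216.89214222],
       [  0.        ,   0.        ,   1.        ]]), 'dist_coeffs': array([-0.05072574,  0.        ,  0.        ,  0.        ,  0.        ]), 'tool_from_camera': array([[ 1.07862846e-03,  9.62233244e-01,  2.72224211e-01,
         7.47072771e-02],
       [ 9.99998785e-01, -1.34434153e-03,  7.89580625e-04,
         5.50035587e-04],
       [ 1.12572304e-03,  2.72223028e-01, -9.62233525e-01,
        -2.05458551e-01],
       [ 0.00000000e+00,  0.00000000e+00,  0.00000000e+00,
         1.00000000e+00]])} [ 0.49243728 -0.11937701  0.19939584] [-3.14125565e+00 -9.27608410e-04  3.42104788e-01]
pocket1 0.98 [177. 157.] [0.4945 0.0054 0.03  ]
pocket1 0.65 [213. 149.] [ 0.5175 -0.0322  0.03  ]
pocket1 0.64 [253. 151.] [ 0.5319 -0.0788  0.03  ]
pocket1 0.6 [297. 151.] [ 0.5493 -0.1272  0.03  ]
```

View pics/w1.png

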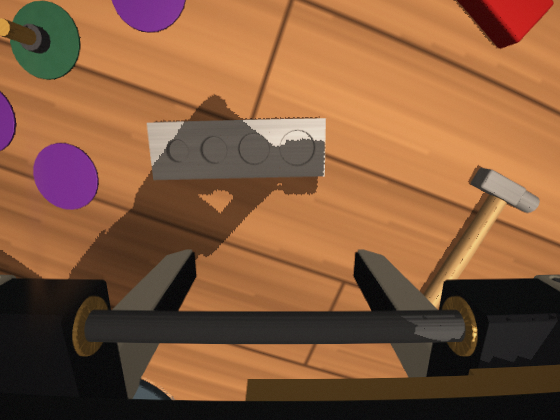

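The wrist view shows the block with pockets at (177,151), (213,149), (253,149) and (297,147), growing to the right. The green pad with its punch is at (45,40). I'll fit the block's top face from the depth image.

```bash
cat >> h.py <<'E'
def cloud(name,d,T):
    v,u=np.mgrid[0:420,0:560]; P=world(name,np.c_[u.ravel(),v.ravel()],T,depth=d.ravel()); P[d.ravel()==0]=np.nan
    return P
def block(name,d,T,c=(.528,-.06),r=.125):
    P=cloud(name,d,T); m=(np.hypot(P[:,0]-c[0],P[:,1]-c[1])<r)&(P[:,2]>.024)&(P[:,2]<.036)
    print('n',m.sum(),'ztop',np.median(P[m,2]))
    (cx,cy),(w,h),a=cv2.minAreaRect((P[m,:2]*1000).astype(np.float32))
    b=cv2.boxPoints(((cx,cy),(w,h),a)); e=max([b[1]-b[0],b[2]-b[1]],key=np.linalg.norm); e=e/np.linalg.norm(e); e*=np.sign(e[1])
    print('size',w,h,'centre',cx,cy,'yaw deg',np.degrees(np.arctan2(-e[0],e[1])))
    for y in (72,28,-20,-72): print('pocket',np.round(np.array([cx,cy])+y*e,1))
E
python3 - <<'E'
from h import *
for c in ['wrist','top']:
    T=c2w(c); im,d=snapshot(c); print(c); block(c,d,T)
T=c2w('wrist'); im,d=snapshot('wrist')
r=outline_of('wrist','block')[0]; P=world('wrist',np.argwhere(r['mask'])[:,::-1],T,z=.03)
(cx,cy),wh,a=cv2.minAreaRect((P[:,:2]*1000).astype(np.float32)); print(r['conf'],cx,cy,wh,a)
E
```

```text
wrist
n 7666 ztop 0.030245723159735588
size 68.87345886230469 210.73171997070312 centre 526.6605224609375 -59.30511474609375 yaw deg 20.74419
pocket [501.2   8. ]
pocket [516.7 -33.1]
pocket [533.7 -78. ]
pocket [ 552.2 -126.6]
top
n 769 ztop 0.02965791003951357
size 67.89053344726562 145.5662078857422 centre 517.9630737304688 -28.589523315429688 yaw deg 20.725128
pocket [492.5  38.8]
pocket [508.1  -2.4]
pocket [525.  -47.3]
pocket [543.4 -95.9]
0.64 527.0850830078125 -59.315704345703125 (68.83793640136719, 212.08091735839844) 21.10494613647461
```

Emit:
{"op": "send_rows", "data": {
  "series": [
    [1, 0, 48, 0, 0],
    [1, 0, 48, 0, 0],
    [1, 0, 48, 0, 0],
    [1, 0, 48, 0, 0],
    [1, 0, 48, 0, 0],
    [1, 0, 48, 0, 0],
    [1, 0, 0, 0, 0]
  ]
}}

```text
t: 3.4
eef_pos: [0.49, 0.1685, 0.1995]
eef_rot: [-3.141, -0.001, 0.341]
force: [-0.4, -0.1, 0.0]
finger_gap: 0.0928
grasp_force: 0.0
```

Run:
```python
from h import *
T=c2w('wrist'); print(monitor.sense()['eef_pos'])
im,d=snapshot('wrist'); save('w2',im)
for n,z in [('pad',.004),('punch_a',.004),('driver',0.005)]:
    for r in outline_of('wrist',n): print(n,round(r['conf'],2),np.round(r['at']),np.round(world('wrist',r['at'],T,z=z)[0],4),r['mask'].sum())
P=cloud('wrist',d,T); m=(np.hypot(P[:,0]-.574,P[:,1]-.215)<.05)
for lo,hi in [(.028,.054),(.055,.066),(.017,.0215),(.007,.016)]:
    q=P[m&(P[:,2]>lo)&(P[:,2]<hi)]; print(lo,len(q),q.mean(0),q.min(0),q.max(0), cv2.minEnclosingCircle((q[:,:2]*1000).astype(np.float32)))
```

```text
[0.48996049 0.16849876 0.19954184]
pad 0.86 [374.  73.] [0.6644 0.1027 0.004 ] 4546
pad 0.77 [274. 115.] [0.5768 0.2005 0.004 ] 3657
pad 0.69 [267. 242.] [0.4169 0.1528 0.004 ] 3117
punch_a 0.86 [259. 116.] [0.5692 0.217  0.004 ] 493
punch_a 0.85 [ 93. 126.] [0.4887 0.4136 0.004 ] 981
punch_a 0.76 [ 79. 183.] [0.4101 0.4172 0.004 ] 660
driver 0.61 [299.  38.] [0.6694 0.2013 0.005 ] 410
driver 0.31 [444. 222.] [ 0.5256 -0.0665  0.005 ] 8799
0.028 10 [0.56472474 0.20609752 0.03897751] [0.56148327 0.20316966 0.02886745] [0.56954157 0.21056944 0.05264563] ((565.512451171875, 206.8695526123047), 5.470309734344482)
0.055 228 [0.57024901 0.21208935 0.0601285 ] [0.56130642 0.20314197 0.05764951] [0.57896192 0.22053512 0.06262747] ((570.2086181640625, 212.12374877929688), 8.98184871673584)
0.017 238 [0.56972436 0.21065507 0.02004049] [0.55550152 0.19749991 0.01757883] [0.58508437 0.22682179 0.0214598 ] ((570.3346557617188, 212.3989715576172), 14.934744834899902)
0.007 7 [0.56758145 0.20423088 0.01184827] [0.55796561 0.19755164 0.00750913] [0.59821097 0.23062557 0.01533915] ((578.3296508789062, 216.7992401123047), 24.216522216796875)
```

View pics/w2.png

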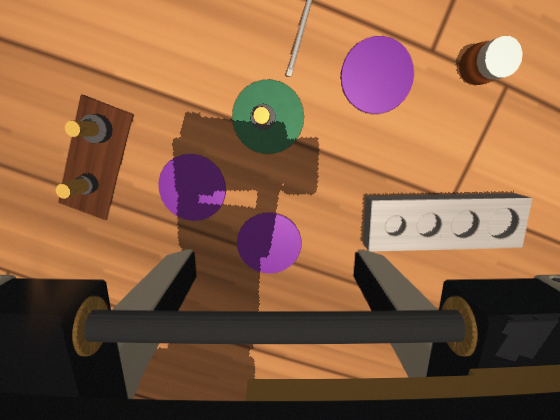

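The green pad at (268,117) carries the punch, with the stem top at (261,116). The punch centre is (570, 212) mm. The purple discs are empty. I'll move over the punch and descend.

Emit:
{"op": "send_rows", "data": {
  "series": [
    [0.6, 40, 22, 0, 0],
    [0.6, 40, 22, 0, 0],
    [0.6, 0, 0, -30, 0],
    [0.6, 0, 0, -30, 0],
    [0.6, 0, 0, 0, 0]
  ]
}}

```text
t: 4.1
eef_pos: [0.5686, 0.2067, 0.1357]
eef_rot: [-3.141, 0.007, 0.335]
force: [-0.7, -0.3, 0.2]
finger_gap: 0.0584
grasp_force: 0.0
```

```bash
cat >> h.py <<'E'
def punch(d,T,c,zb=.004,pr=True):
    P=cloud('wrist',d,T); m=(np.hypot(P[:,0]-c[0],P[:,1]-c[1])<.03)
    for n,lo,hi in [('stem',.052,.060),('disc',.0135,.018)]:
        q=P[m&(P[:,2]>lo+zb)&(P[:,2]<hi+zb)]; print(n,len(q),np.round(q.mean(0)*1e3,1) if len(q) else '', cv2.minEnclosingCircle((q[:,:2]*1000).astype(np.float32)) if len(q) else '')
E
python3 - <<'E'
from h import *
T=c2w('wrist'); print(monitor.sense()['eef_pos'])
im,d=snapshot('wrist'); save('w3',im); punch(d,T,(.570,.212))
E
```

```text
[0.56857221 0.20671444 0.13574067]
stem 277 [571.3 212.2  59.9] ((570.8755493164062, 211.90493774414062), 8.951566696166992)
disc 276 [575.3 213.3  20. ] ((570.8566284179688, 212.0220947265625), 14.841097831726074)
```

View pics/w3.png

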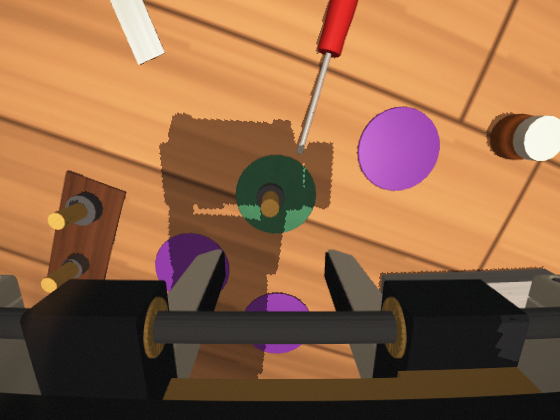

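The punch on the green pad is at (270,200), between the fingers and free of the driver tip at (300,150). I'll correct +2, +5 mm and descend.

Emit:
{"op": "send_rows", "data": {
  "series": [
    [0.6, 2, 5, -20, 0],
    [0.6, 0, 0, -25, 0],
    [0.6, 0, 0, -25, 0],
    [0.6, 0, 0, -20, 0],
    [0.6, 0, 0, -14, 0],
    [0.6, 0, 0, 0, 0]
  ]
}}

```text
t: 4.75
eef_pos: [0.5723, 0.2134, 0.0353]
eef_rot: [-3.142, 0.001, 0.337]
force: [-0.6, 0.2, -0.1]
finger_gap: 0.0559
grasp_force: 0.0
```

Emit:
{"op": "send_rows", "data": {
  "series": [
    [0, 0, 0, 0, 0],
    [0, 0, 0, 0, 0],
    [0, 0, 0, 0, 0],
    [0, 0, 0, 0, 0],
    [0, 0, 0, 0, 0],
    [0, 0, 0, 0, 0]
  ]
}}

```text
t: 5.35
eef_pos: [0.5723, 0.2141, 0.0355]
eef_rot: [3.142, -0.0, 0.338]
force: [-0.5, 1.0, -0.5]
finger_gap: 0.0123
grasp_force: 0.0
```

Gap 12 mm with no force is odd, so I'll look.

Run:
```python
from h import *
print(monitor.sense())
im,d=snapshot('wrist'); save('w4',im)
T=c2w('side');im,d2=snapshot('side'); save('s4',cv2.resize(im[180:340,180:380],(800,600)))
T=c2w('wrist'); punch(d,T,(.571,.212))
```

```text
{'t': 5.35, 'joints': array([ 2.81862253e-01,  6.31308895e-01,  1.59697786e+00, -6.64203742e-07,
        9.13181075e-01,  1.51480555e+00]), 'joint_velocities': array([ 6.57012018e-05,  2.33099766e-03,  1.24193054e-03, -8.98708326e-04,
       -1.81226727e-03,  3.26641054e-04]), 'tau': array([-5.53901133e-03, -6.07190466e+01, -2.42637295e+01,  1.52575888e-02,
       -7.57576874e-02, -5.33341256e-05]), 'eef_pos': array([0.57232564, 0.21413942, 0.03554974]), 'eef_rot': array([ 3.14158514e+00, -1.24594388e-04,  3.37853431e-01]), 'force': array([-0.47078304,  0.95232644, -0.5058815 ]), 'wrist_torque': array([ 0.00190327, -0.03706757, -0.07832098]), 'grasp_force': 0.0, 'finger_gap': 0.012283876667844711}
stem 543 [571.4 212.8  59.8] ((570.968994140625, 212.04591369628906), 8.908053398132324)
disc 542 [575.5 213.8  20. ] ((570.9812622070312, 212.0373077392578), 14.736590385437012)
```

View pics/s4.png

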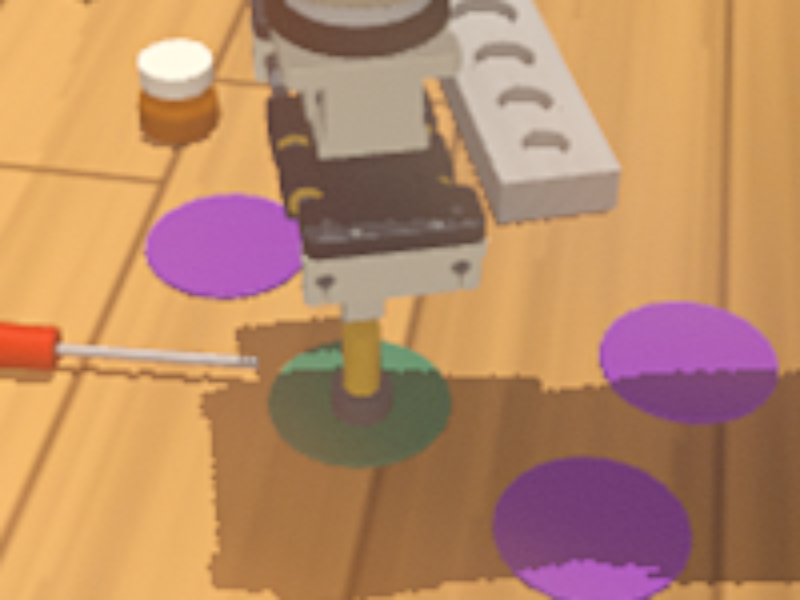

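View pics/w4.png

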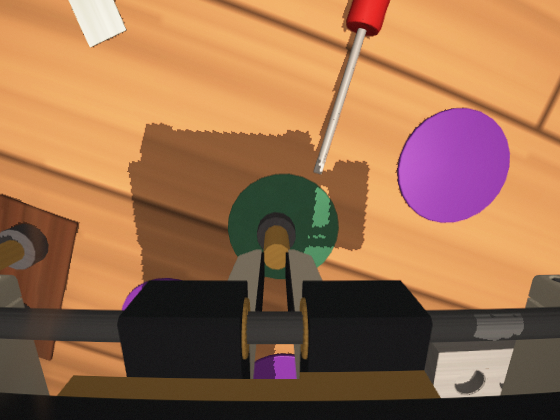

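Run:
```python
from h import *
T=c2w('wrist'); s=monitor.sense()
im,d=snapshot('wrist'); P=cloud('wrist',d,T).reshape(420,560,3)
Rm=R.from_euler('xyz',s['eef_rot']).as_matrix()
L=(P-s['eef_pos'])@Rm   # tool coords
p=camera_params('wrist'); M=np.array(p['tool_from_camera'])
for pt in [(0,0,0),(0,0,-.019)]:
    c=np.linalg.inv(M)@np.array([*pt,1]); print(pt, p['mtx'][0,0]*c[0]/-c[2]+p['mtx'][0,2], p['mtx'][1,1]*-c[1]/-c[2]+p['mtx'][1,2])
for r in range(250,320,10):
    print(r,[(c,im[r,c].tolist(),np.round(L[r,c]*1e3).tolist()) for c in (240,250,258,276,295,305)])
```

```text
(0, 0, 0) 273.8748791347763 239.4951256425229
(0, 0, -0.019) 273.78951393142444 249.56151480759152
250 [(240, [39, 68, 47], [-20.0, -28.0, 31.0]), (250, [41, 69, 49], [-20.0, -20.0, 31.0]), (258, [39, 66, 45], [-20.0, -13.0, 31.0]), (276, [154, 108, 49], [2.0, 1.0, -24.0]), (295, [38, 66, 45], [-21.0, 17.0, 32.0]), (305, [83, 144, 98], [-21.0, 26.0, 32.0])]
260 [(240, [110, 75, 46], [-32.0, -29.0, 36.0]), (250, [116, 106, 90], [8.0, -12.0, -55.0]), (258, [118, 108, 91], [8.0, -8.0, -54.0]), (276, [155, 111, 49], [-5.0, 1.0, -25.0]), (295, [117, 106, 88], [8.0, 11.0, -55.0]), (305, [111, 106, 86], [9.0, 17.0, -55.0])]
270 [(240, [113, 100, 82], [8.0, -17.0, -66.0]), (250, [114, 104, 87], [8.0, -12.0, -67.0]), (258, [117, 107, 89], [8.0, -8.0, -67.0]), (276, [41, 67, 46], [-38.0, 2.0, 31.0]), (295, [117, 105, 88], [8.0, 11.0, -66.0]), (305, [115, 104, 88], [8.0, 15.0, -67.0])]
280 [(240, [76, 70, 59], [8.0, -15.0, -77.0]), (250, [80, 73, 64], [8.0, -11.0, -76.0]), (258, [78, 72, 61], [8.0, -7.0, -77.0]), (276, [118, 77, 46], [-50.0, 2.0, 35.0]), (295, [78, 71, 62], [8.0, 10.0, -77.0]), (305, [78, 72, 62], [8.0, 15.0, -77.0])]
290 [(240, [20, 22, 20], [35.0, -8.0, -134.0]), (250, [16, 16, 16], [35.0, -6.0, -135.0]), (258, [17, 19, 18], [34.0, -4.0, -133.0]), (276, [121, 77, 46], [-60.0, 2.0, 35.0]), (295, [19, 20, 19], [35.0, 6.0, -134.0]), (305, [18, 19, 19], [35.0, 8.0, -135.0])]
300 [(240, [17, 19, 18], [35.0, -8.0, -139.0]), (250, [19, 18, 17], [35.0, -5.0, -139.0]), (258, [20, 22, 21], [35.0, -3.0, -140.0]), (276, [129, 83, 49], [-70.0, 2.0, 35.0]), (295, [17, 16, 19], [35.0, 5.0, -140.0]), (305, [16, 19, 18], [35.0, 8.0, -139.0])]
310 [(240, [17, 19, 19], [35.0, -7.0, -144.0]), (250, [16, 18, 18], [34.0, -5.0, -143.0]), (258, [17, 18, 17], [35.0, -3.0, -143.0]), (276, [106, 68, 40], [-79.0, 2.0, 35.0]), (295, [15, 15, 16], [35.0, 5.0, -143.0]), (305, [19, 19, 19], [35.0, 8.0, -143.0])]
```

Emit:
{"op": "send_rows", "data": {
  "series": [
    [0, 0, 0, 0, 0],
    [0, 0, 0, 0, 0]
  ]
}}

```text
t: 5.7
eef_pos: [0.5723, 0.2141, 0.0354]
eef_rot: [-3.142, 0.0, 0.338]
force: [-0.2, 0.5, -1.1]
finger_gap: 0.0005
grasp_force: 0.0
```

The fingers shut on nothing above the stem: the depth image puts the real fingertips well behind the stated TCP. I'll measure the tips with the fingers shut.

Run:
```python
from h import *
T=c2w('wrist'); s=monitor.sense()
im,d=snapshot('wrist'); save('w5',im); P=cloud('wrist',d,T)
Rm=R.from_euler('xyz',s['eef_rot']).as_matrix(); L=((P-s['eef_pos'])@Rm*1e3).reshape(420,560,3)
for c in (262,268,280,286):
    print(c,[(r,np.round(L[r,c]).tolist()) for r in range(222,275,4)])
punch(d,T,(.571,.212))
# independent views: points near tool axis above stem
for n in ('side','top'):
    im2,d2=snapshot(n); Q=cloud(n,d2,c2w(n)); m=np.hypot(Q[:,0]-.572,Q[:,1]-.214)<.03
    q=Q[m]; print(n,np.histogram(q[:,2],bins=np.arange(0,.2,.01)))
    k=q[(q[:,2]>.062)&(q[:,2]<.11)]; print(np.round(k[np.argsort(k[:,2])][:12]*1e3))
```

```text
262 [(222, [8.0, -9.0, 17.0]), (226, [5.0, -9.0, 16.0]), (230, [2.0, -9.0, 15.0]), (234, [-1.0, -9.0, 15.0]), (238, [-4.0, -9.0, 15.0]), (242, [-8.0, -9.0, 16.0]), (246, [-11.0, -9.0, 16.0]), (250, [-20.0, -10.0, 30.0]), (254, [8.0, -6.0, -46.0]), (258, [8.0, -6.0, -52.0]), (262, [9.0, -6.0, -58.0]), (266, [9.0, -6.0, -63.0]), (270, [8.0, -6.0, -67.0]), (274, [9.0, -5.0, -72.0])]
268 [(222, [8.0, -4.0, 16.0]), (226, [6.0, -4.0, 14.0]), (230, [5.0, -4.0, 7.0]), (234, [4.0, -4.0, -1.0]), (238, [5.0, -4.0, -11.0]), (242, [5.0, -4.0, -18.0]), (246, [4.0, -4.0, -24.0]), (250, [9.0, -3.0, -41.0]), (254, [9.0, -3.0, -47.0]), (258, [9.0, -3.0, -53.0]), (262, [8.0, -3.0, -57.0]), (266, [9.0, -3.0, -63.0]), (270, [8.0, -3.0, -67.0]), (274, [8.0, -3.0, -71.0])]
280 [(222, [8.0, 5.0, 15.0]), (226, [6.0, 4.0, 12.0]), (230, [6.0, 4.0, 3.0]), (234, [6.0, 4.0, -5.0]), (238, [6.0, 4.0, -14.0]), (242, [6.0, 4.0, -21.0]), (246, [5.0, 4.0, -25.0]), (250, [8.0, 4.0, -41.0]), (254, [9.0, 3.0, -48.0]), (258, [9.0, 3.0, -52.0]), (262, [8.0, 3.0, -57.0]), (266, [8.0, 3.0, -62.0]), (270, [8.0, 3.0, -67.0]), (
[... 564 characters left out ...]
(array([365,  70,  79,  35,  31,  43,  41,   3,  20,  15,   0,   0,   0,
         0,   0,   0,   0,  19,  65]), array([0.  , 0.01, 0.02, 0.03, 0.04, 0.05, 0.06, 0.07, 0.08, 0.09, 0.1 ,
       0.11, 0.12, 0.13, 0.14, 0.15, 0.16, 0.17, 0.18, 0.19]))
[[563. 216.  62.]
 [571. 207.  62.]
 [565. 207.  63.]
 [577. 222.  78.]
 [568. 221.  79.]
 [577. 221.  79.]
 [564. 223.  84.]
 [571. 227.  84.]
 [577. 224.  84.]
 [569. 228.  85.]
 [574. 229.  85.]
 [558. 224.  85.]]
top (array([10,  1,  0,  0,  0,  0,  0,  0,  0,  0,  0,  0,  0,  0,  0,  0,  0,
        0,  0]), array([0.  , 0.01, 0.02, 0.03, 0.04, 0.05, 0.06, 0.07, 0.08, 0.09, 0.1 ,
       0.11, 0.12, 0.13, 0.14, 0.15, 0.16, 0.17, 0.18, 0.19]))
[]
```

View pics/w5.png

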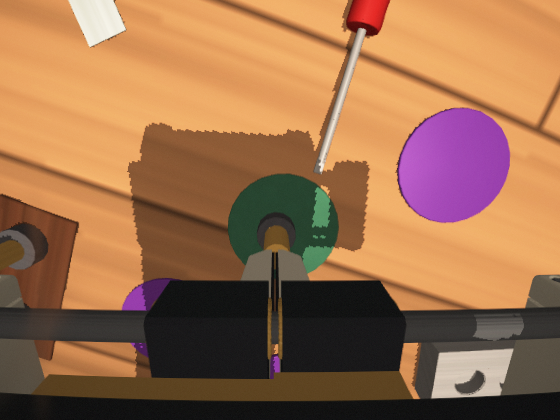

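Shut, the fingertips sit about 40 mm behind the reported TCP, at a height of about 75 mm and centred sideways. I'll use that offset: open, shift (-1.5, -2) and descend about 47 mm.

Emit:
{"op": "send_rows", "data": {
  "series": [
    [0.5, 0, 0, 0, 0],
    [0.5, 0, 0, 0, 0],
    [0.5, 0, 0, 0, 0],
    [0.5, 0, 0, 0, 0],
    [0.5, 0, 0, 0, 0],
    [0.5, 0, 0, 0, 0],
    [0.5, 0, 0, 0, 0],
    [0.5, -1.5, -2, 0, 0],
    [0.5, 0, 0, 0, 0]
  ]
}}

```text
t: 6.75
eef_pos: [0.5706, 0.2119, 0.0354]
eef_rot: [3.142, 0.0, 0.338]
force: [0.5, 0.7, -0.3]
finger_gap: 0.0465
grasp_force: 0.0
```

Emit:
{"op": "send_rows", "data": {
  "series": [
    [0.5, 0, 0, -16, 0],
    [0.5, 0, 0, -16, 0],
    [0.5, 0, 0, -15, 0],
    [0.5, 0, 0, 0, 0],
    [0.5, 0, 0, 0, 0]
  ]
}}

```text
t: 7.25
eef_pos: [0.5705, 0.212, -0.0123]
eef_rot: [-3.142, 0.001, 0.338]
force: [0.3, 0.0, 0.2]
finger_gap: 0.0468
grasp_force: 0.0
```

Emit:
{"op": "send_rows", "data": {
  "series": [
    [0, 0, 0, 0, 0],
    [0, 0, 0, 0, 0],
    [0, 0, 0, 0, 0],
    [0, 0, 0, 0, 0],
    [0, 0, 0, 0, 0],
    [0, 0, 0, 0, 0]
  ]
}}

```text
t: 7.85
eef_pos: [0.5709, 0.2122, -0.0113]
eef_rot: [3.142, -0.0, 0.338]
force: [-0.2, 0.9, 2.7]
finger_gap: 0.0174
grasp_force: 30.0
```

The punch is gripped (17.4 mm gap, 30 N). I'll lift it and go beside the block for a refined measurement.

Emit:
{"op": "send_rows", "data": {
  "series": [
    [0, 0, 0, 20, 0],
    [0, 0, 0, 40, 0],
    [0, 0, 0, 45, 0],
    [0, 0, 0, 45, 0],
    [0, -17, -44, 0, 0],
    [0, -17, -44, 0, 0],
    [0, -17, -44, 0, 0],
    [0, -17, -44, 0, 0],
    [0, -17, -44, 0, 0],
    [0, -17, -44, 0, 0],
    [0, 0, 0, 0, 0],
    [0, 0, 0, 0, 0]
  ]
}}

```text
t: 9.05
eef_pos: [0.4686, -0.0525, 0.1384]
eef_rot: [-3.141, -0.0, 0.336]
force: [0.5, 0.9, -1.1]
finger_gap: 0.0174
grasp_force: 30.0
```

Run:
```python
from h import *
T=c2w('wrist'); s=monitor.sense(); print(s['eef_pos'],s['eef_rot'],s['force'],s['finger_gap'])
im,d=snapshot('wrist'); save('w6',im); block('wrist',d,T)
P=cloud('wrist',d,T); Rm=R.from_euler('xyz',s['eef_rot']).as_matrix(); L=(P-s['eef_pos'])@Rm*1e3
m=(abs(L[:,0])<25)&(abs(L[:,1])<25)&(L[:,2]>-10)&(L[:,2]<5); q=L[m]; print(len(q), np.round(q.min(0)),np.round(q.max(0)))
if len(q): print(cv2.minEnclosingCircle(q[:,:2].astype(np.float32)))
np.save('L.npy',L)
m=(abs(L[:,0])<30)&(abs(L[:,1])<30)&(L[:,2]<5); print(np.histogram(L[m,2],bins=range(-80,10,5)))
```

```text
[ 0.46855243 -0.0525168   0.13843791] [-3.14140548e+00 -2.48094002e-05  3.35532873e-01] [ 0.53892645  0.94314798 -1.08131657] 0.017438607647437054
n 10813 ztop 0.030145761076779964
size 68.6748046875 211.31185913085938 centre 526.979248046875 -59.351097106933594 yaw deg 20.447828
pocket [501.8   8.1]
pocket [517.2 -33.1]
pocket [534.  -78.1]
pocket [ 552.1 -126.8]Traceback (most recent call last):
  File "<stdin>", line 5, in <module>
    return umr_minimum(a, axis, None, out, keepdims, initial, where)
ValueError: zero-size array to reduction operation minimum which has no identity
```

View pics/w6.png

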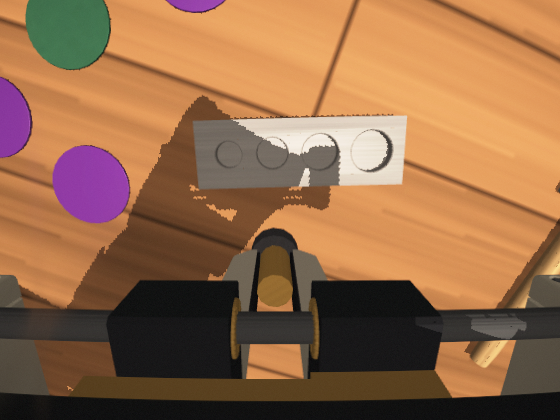

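The held punch is visible, with the stem top at (275,292) and the disc at (275,240). The block pockets are at (229,154), (272,152), (319,151) and (371,150). Next I'll measure the punch's offset in the hand.

```bash
cat >> h.py <<'E'
def held(show=True):
    T=c2w('wrist'); s=monitor.sense(); im,d=snapshot('wrist'); P=cloud('wrist',d,T)
    Rm=R.from_euler('xyz',s['eef_rot']).as_matrix(); L=((P-s['eef_pos'])@Rm*1e3)
    m=(abs(L[:,0])<25)&(abs(L[:,1])<25)&(L[:,2]<0)&(L[:,2]>-80); q=L[m]
    c=im.reshape(-1,3)[m].astype(int); brass=(c[:,0]-c[:,2]>45)
    b=q[brass]; print('brass',len(b),'z',np.round(np.percentile(b[:,2],[1,50,99]),1))
    zt=b[:,2].min(); t=b[b[:,2]<np.percentile(b[:,2],2)+2.5]; print('stemtop',cv2.minEnclosingCircle(t[:,:2].astype(np.float32)),t[:,2].mean())
    k=q[~brass&(q[:,2]>-38)]; print('disc',len(k),np.histogram(k[:,2],bins=range(-38,2,3)))
    t=k[(k[:,2]<np.percentile(k[:,2],5)+2.5)]; print(cv2.minEnclosingCircle(t[:,:2].astype(np.float32)),t.min(0),t.max(0))
    return s,T,d
E
python3 -c "
from h import *
held()"
```

```text
brass 1872 z [-72.8 -70.1 -17.3]
stemtop ((7.980186462402344, 0.5218353271484375), 24.33375358581543) -71.4989852674832
disc 736 (array([  1,  93, 415,  70,  64,  62,  30,   1,   0,   0,   0,   0,   0]), array([-38, -35, -32, -29, -26, -23, -20, -17, -14, -11,  -8,  -5,  -2,
         1]))
((5.912296295166016, 0.41690492630004883), 12.983674049377441) [  0.46685925 -12.56386496 -36.12499093] [ 15.03600683  13.39767411 -29.89571154]
```

Emit:
{"op": "send_rows", "data": {
  "series": [
    [0, 16, 30, 0, 0],
    [0, 16.5, 31, 0, 0],
    [0, 0, 0, -35, 0],
    [0, 0, 0, -35, 0],
    [0, 0, 0, -30, 0],
    [0, 0, 0, -10, 0],
    [0, 0, 0, 0, 0],
    [0, 0, 0, 0, 0]
  ]
}}

```text
t: 9.95
eef_pos: [0.5022, 0.0095, 0.0295]
eef_rot: [3.141, -0.001, 0.338]
force: [0.2, -0.1, -1.1]
finger_gap: 0.0173
grasp_force: 30.0
```

```bash
python3 -c "
from h import *
s,T,d=held(); print(s['eef_pos'],s['force'])"
```

```text
brass 1787 z [-72.6 -70.5 -34.3]
stemtop ((2.0699310302734375, -7.718254089355469), 17.221637725830078) -71.44898035978319
disc 2652 (array([   1,  107,  399,   68,   72,   59,   58,   15,    0,    0,    0,
         30, 1843]), array([-38, -35, -32, -29, -26, -23, -20, -17, -14, -11,  -8,  -5,  -2,
         1]))
((6.339980125427246, 0.5013799667358398), 13.073779106140137) [ -0.07592714 -12.56334094 -35.71459362] [ 14.72920466  13.56610142 -29.39724699]
[0.5021696  0.00950795 0.02950435] [ 0.24150935 -0.08749691 -1.14974698]
```

Emit:
{"op": "send_rows", "data": {
  "series": [
    [0, -0.7, -1.2, -6, 0],
    [0, 0, 0, -4, 0],
    [0, 0, 0, -2, 0],
    [0, 0, 0, 0, 0],
    [0, 0, 0, 0, 0]
  ]
}}

```text
t: 10.5
eef_pos: [0.5006, 0.0079, 0.0165]
eef_rot: [-3.142, 0.0, 0.338]
force: [0.0, 0.7, -2.0]
finger_gap: 0.0173
grasp_force: 30.0
```

Emit:
{"op": "send_rows", "data": {
  "series": [
    [0, 0, 0, -1, 0],
    [0, 0, 0, -1, 0],
    [0, 0, 0, 0, 0]
  ]
}}

```text
t: 10.8
eef_pos: [0.5008, 0.0079, 0.0147]
eef_rot: [3.141, -0.0, 0.338]
force: [-0.1, -0.8, 2.0]
finger_gap: 0.0175
grasp_force: 30.0
```

Emit:
{"op": "send_rows", "data": {
  "series": [
    [0, 0, 0, -0.5, 0],
    [0, 0, 0, -0.5, 0],
    [0, 0, 0, 0, 0]
  ]
}}

```text
t: 11.1
eef_pos: [0.501, 0.008, 0.0145]
eef_rot: [3.141, -0.001, 0.338]
force: [-4.4, 1.3, 15.3]
finger_gap: 0.0177
grasp_force: 30.0
```

Firm contact at block-top height (15 N), so it does not enter pocket 1; the disc measured about 30 mm across. On to pocket 2.

Emit:
{"op": "send_rows", "data": {
  "series": [
    [0, 0, 0, 4, 0],
    [0, 0, 0, 6, 0],
    [0, 4, -10.7, 0, 0],
    [0, 6, -15, 0, 0],
    [0, 6, -15, 0, 0],
    [0, 0, 0, 0, 0],
    [0, 0, 0, 0, 0]
  ]
}}

```text
t: 11.8
eef_pos: [0.5165, -0.0336, 0.0231]
eef_rot: [-3.141, 0.0, 0.336]
force: [-0.4, -0.2, -1.6]
finger_gap: 0.0177
grasp_force: 30.0
```

```bash
python3 -c "
from h import *
s,T,d=held(); print(s['eef_pos'],s['force']); block('wrist',d,T)"
```

```text
brass 1774 z [-72.6 -70.5 -34.2]
stemtop ((-0.2078840583562851, 0.4976640045642853), 9.085529327392578) -71.4832345300628
disc 2773 (array([   1,   78,  427,   72,   64,   63,   58,   16,    0,  120, 1865,
          4,    5]), array([-38, -35, -32, -29, -26, -23, -20, -17, -14, -11,  -8,  -5,  -2,
         1]))
((6.090255260467529, 0.4187016487121582), 13.062560081481934) [  0.1324254  -12.63966343 -35.23810881] [ 14.63841906  13.47706663 -29.26326613]
[ 0.51653239 -0.0335845   0.02311966] [-0.39792407 -0.16057542 -1.55864752]
n 18281 ztop 0.030067109281240484
size 68.34844970703125 211.1546630859375 centre 527.5115356445312 -59.54901885986328 yaw deg 20.55325
pocket [502.2   7.9]
pocket [517.7 -33.3]
pocket [534.5 -78.3]
pocket [ 552.8 -127. ]
```

Emit:
{"op": "send_rows", "data": {
  "series": [
    [0, 1, 0.8, -3, 0],
    [0, 0, 0, -3, 0],
    [0, 0, 0, 0, 0],
    [0, 0, 0, 0, 0]
  ]
}}

```text
t: 12.25
eef_pos: [0.5174, -0.0318, 0.0173]
eef_rot: [-3.141, 0.0, 0.338]
force: [1.4, -0.6, -1.8]
finger_gap: 0.0176
grasp_force: 30.0
```

Emit:
{"op": "send_rows", "data": {
  "series": [
    [0, 0, 0, -1, 0],
    [0, 0, 0, -1, 0],
    [0, 0, 0, -0.5, 0],
    [0, 0, 0, 0, 0]
  ]
}}

```text
t: 12.65
eef_pos: [0.5175, -0.032, 0.0149]
eef_rot: [-3.142, 0.0, 0.338]
force: [0.6, 0.4, -2.2]
finger_gap: 0.0171
grasp_force: 30.0
```

Emit:
{"op": "send_rows", "data": {
  "series": [
    [0, 0, 0, -0.5, 0],
    [0, 0, 0, -0.5, 0],
    [0, 0, 0, 0, 0]
  ]
}}

```text
t: 12.95
eef_pos: [0.5176, -0.032, 0.0139]
eef_rot: [-3.142, 0.0, 0.338]
force: [0.3, 0.0, -1.5]
finger_gap: 0.0177
grasp_force: 30.0
```

Emit:
{"op": "send_rows", "data": {
  "series": [
    [0, 0, -0.5, -0.5, 0],
    [0, 0, 0, -0.5, 0],
    [0, 0, 0, -0.5, 0],
    [0, 0, 0, 0, 0]
  ]
}}

```text
t: 13.35
eef_pos: [0.5175, -0.0325, 0.0123]
eef_rot: [-3.142, 0.0, 0.338]
force: [0.3, 0.9, -2.1]
finger_gap: 0.0174
grasp_force: 30.0
```

It is entering freely. The disc radius was measured repeatedly at 14.9 mm, so this is its own pocket. I'll continue down.

Emit:
{"op": "send_rows", "data": {
  "series": [
    [0, 0, 0, -1, 0],
    [0, 0, 0, -1, 0],
    [0, 0, 0, -1, 0],
    [0, 0, 0, 0, 0]
  ]
}}

```text
t: 13.75
eef_pos: [0.5175, -0.0325, 0.0093]
eef_rot: [-3.141, 0.0, 0.338]
force: [0.2, 0.4, -0.8]
finger_gap: 0.0173
grasp_force: 30.0
```

Emit:
{"op": "send_rows", "data": {
  "series": [
    [0, 0, 0, -1, 0],
    [0, 0, 0, -1, 0],
    [0, 0, 0, -1, 0],
    [0, 0, 0, -1, 0],
    [0, 0, 0, -1, 0],
    [0, 0, 0, 0, 0]
  ]
}}

```text
t: 14.35
eef_pos: [0.5175, -0.0325, 0.0043]
eef_rot: [-3.141, 0.0, 0.338]
force: [-0.6, 0.1, -2.0]
finger_gap: 0.0176
grasp_force: 30.0
```

Emit:
{"op": "send_rows", "data": {
  "series": [
    [0, 0, 0, -0.5, 0],
    [0, 0, 0, -0.5, 0],
    [0, 0, 0, 0, 0]
  ]
}}

```text
t: 14.65
eef_pos: [0.5176, -0.0325, 0.0034]
eef_rot: [-3.142, 0.0, 0.338]
force: [0.4, -0.2, -2.5]
finger_gap: 0.0176
grasp_force: 30.0
```

Emit:
{"op": "send_rows", "data": {
  "series": [
    [0, 0, 0, -0.5, 0],
    [0, 0, 0, 0, 0]
  ]
}}

```text
t: 14.85
eef_pos: [0.5176, -0.0325, 0.0029]
eef_rot: [-3.142, 0.0, 0.338]
force: [-0.4, 0.3, -2.3]
finger_gap: 0.0174
grasp_force: 30.0
```

Emit:
{"op": "send_rows", "data": {
  "series": [
    [0, 0, 0, -0.3, 0],
    [0, 0, 0, 0, 0]
  ]
}}

```text
t: 15.05
eef_pos: [0.5176, -0.0325, 0.0027]
eef_rot: [3.142, -0.0, 0.338]
force: [-0.5, -0.3, -0.2]
finger_gap: 0.0175
grasp_force: 30.0
```

It is just touching the floor (weight unloaded at 12 mm). I'll release, lift clear and check.

Emit:
{"op": "send_rows", "data": {
  "series": [
    [0.4, 0, 0, 0, 0],
    [0.4, 0, 0, 0, 0],
    [0.4, 0, 0, 0, 0],
    [0.4, 0, 0, 0, 0],
    [0.4, 0, 0, 0, 0]
  ]
}}

```text
t: 15.55
eef_pos: [0.5176, -0.0325, 0.0026]
eef_rot: [-3.142, 0.0, 0.338]
force: [-0.3, 0.2, -0.1]
finger_gap: 0.0371
grasp_force: 0.0
```

Emit:
{"op": "send_rows", "data": {
  "series": [
    [0.4, 0, 0, 15, 0],
    [0.4, 0, 0, 30, 0],
    [0.4, 0, 0, 40, 0],
    [0.4, 0, 0, 40, 0],
    [0.4, -30, 0, 0, 0],
    [0.4, 0, 0, 0, 0],
    [0.4, 0, 0, 0, 0]
  ]
}}

```text
t: 16.25
eef_pos: [0.4876, -0.0325, 0.1277]
eef_rot: [3.141, -0.0, 0.338]
force: [0.2, 0.2, -0.9]
finger_gap: 0.0369
grasp_force: 0.0
```

```bash
python3 -c "
from h import *
T=c2w('wrist'); s=monitor.sense(); print(s['eef_pos'],s['force']); im,d=snapshot('wrist'); save('w9',im); punch(d,T,(.5175,-.033),zb=.018)"
```

```text
[ 0.48756863 -0.03251657  0.12771461] [ 0.1889195   0.18731621 -0.91451551]
stem 345 [517.8 -32.5  74. ] ((517.4302978515625, -32.671810150146484), 8.843637466430664)
disc 363 [521.2 -30.3  33.8] ((516.830078125, -33.120113372802734), 29.698474884033203)
```

View pics/w9.png

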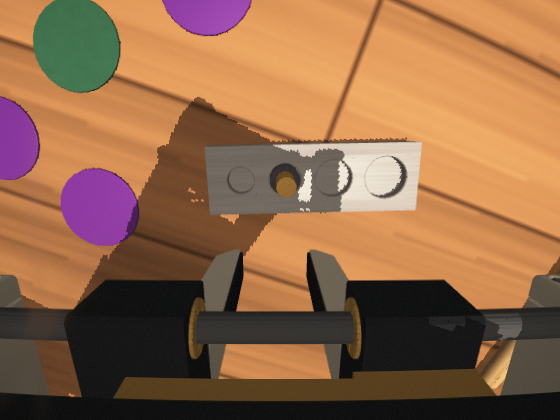

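The punch stands upright in pocket 2 at (285,180), with the stem top at z = 74 mm, so it is fully home. The green pad at (77,45) is empty and the gripper is clear.

```bash
python3 -c "
from h import *
print(order.finish_job())"
```

```text
the job is handed in; nothing more can be done
None
```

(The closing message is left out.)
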